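Record a put-away instruction at the lab bench

ROBOT

A 6-joint arm with a two-finger parallel gripper is mounted at the origin on the work surface. World frame = base frame: x ahead of the robot, y to its left, z up, the work surface at z = 0. Lengths are in m, angles in rad, forces in N, time in s.
With the tool pointing down it reaches from about 0.35 to 0.85 m from the base axis. Payload 8.1 kg.
Tool frame: the origin (TCP) lies between the finger pads, 19 mm behind the fingertips; this is the grasp point; z points along the fingers, y is the line along which they close (so a half turn about z gives the same grasp; the last joint's range is limited). The gripper opens to 93 mm and grips with 3 to 60 N. Pads are 15 mm wide; open, the fingers measure 128 mm over their backs; the gripper's body (75 mm by 188 mm) begins 65 mm behind the grasp point.
Start: joints at [-1.356, 0.13, 1.488, -0, 1.523, -0.085], TCP at [0.177, -0.573, 0.237] pointing down, gripper open.
Joint ranges: [-2.96, 2.96], [-0.89, 2.26], [0.02, 2.5], [-1.34, 4.48], [0, 2.73], [-2.66, 2.66]. Speed limits (rad/s): [2.39, 2.39, 2.79, 3.14, 3.14, 3.14].

INTERFACE

Orientations are given as a rotation vector (axis times angle).
In Python, from plant import telemetry, viewer, order gives the robot as it stands.
- The arm moves only by the tool send_rows, never from a script. Its argument "plan" is a list that holds one entry, the list of rows, each a list of 5 numbers: the closure, from -1 (fully open) to 1 (shut), then the shift along the world's x, y, z normalised to -1 to 1, where 1 is 0.2 m, then the turn about the world's z normalised to -1 to 1, where 1 is 60 degrees. A call has 1 to 20 rows; each row is the pose to reach, as a shift and turn from the pose commanded when the call began; what a row does not reach only later rows make up. A row lasts 1/12 s, in which the tool goes at most 41.7 mm and 7.16 degrees, less where a joint would pass 70% of its speed; a pose out of reach is approached as far as the arm can. A call with a number of a shift or a turn outside -1 to 1 is refused whole. A call with a gripper value outside its range is refused whole. The fingers move at their own pace and stop on an object; "force" is the grip in N (left out, the last holds). Time passes only in rows, so rows that repeat a pose let the fingers close. It gives the time, the measured TCP pose, the force, the opening and the grip force at its end, in the units of the state.
- telemetry.read_state(): the state, without advancing time (a new reading comes with each control period).
- viewer.read_camera(name): name is "scene" or "top" or "wrist"; returns (picture, depth): 384x512x3 uint8, blue, green, red; 384x512 float32, m along the optical axis (not along the pixel's ray), 0 where there is no reading.
- viewer.calibration(name): a dict with "camera_matrix" (3x3 intrinsics, pixels), "dist_coeffs" ([k1, k2, p1, p2, k3] as OpenCV has them; the pictures are not rectified), "extrinsics" (4x4, takes a point from camera to world coordinates); the wrist camera has in their place "hand_eye" (4x4, takes a point from camera to tool coordinates, whose origin is the TCP and whose axes are the flange's). Camera axes: x right, y up, looking along -z (the intrinsics and any distortion apply to the point x, -y, -z); pixel columns grow to the right and rows downward; lengths in m; the calibration is good to about 2 mm. A picture is of the moment at which its call begins: read the wrist's pose just before it. calibration takes no time and is no camera call.
- order.close_job(): hands the job in; it is judged then, once.
The state is a dict: "t": time; "q": joint angles; "dq": joint speeds; "joint_torque": joint torques, N m; "tool_pos": TCP position; "orientation": TCP orientation; "force": force on the tool from outside, world axes, zero at the start; "wrist_torque": the same for the moment, N m; "opening": finger opening in m; "gripper_force": force on a finger pad.
Only numpy, scipy, OpenCV 4.12 (cv2) and the standard library are available. Lean on these libraries where they do the work, as an engineer would, in place of code of your own. Each camera call takes 0.05 s, during which the arm holds its last target. There are 200 camera calls.

TASK

Record a short put-away clip for the next shift: press the red record button, then point straight down at the lid of the blue-lidded jar with the fingertips two to three centimetres above its centre and hold still there for about two seconds, and then point in the same way at the empty place in the grey jar rack to show where it belongs. Do not touch, move or lift any jar, do not touch the rack, and do not point at any other jar on the way. Finish with the hand raised well clear, at least 20 cm above the bench.

Things in the scene. Friction and masses are not known exactly. Their poses are not given: they have to be found in the camera images.
- record (a joint): the red record button: 0 when up, grows to 0.006 m when fully down; a spring returns it; fully down takes about 4 N, straight down
- record_top (a point): centre of the top face of the red record button (32 mm diameter, 22 mm above the bench when up, on a round white housing 48 mm in diameter and 12 mm high, fixed to the bench); it is pressed straight down
- blue_jar: closed glass sample jar whose lid is blue, standing on the bench; the one to point at; 55 mm tall, body diameter 50 mm, lid diameter 54 mm (the top 14 mm); about 110 g, loose; origin at the centre of its underside, z up
- white_jar: closed glass sample jar whose lid is white, standing on the bench; leave alone; 55 mm tall, body diameter 50 mm, lid diameter 54 mm (the top 14 mm); about 110 g, loose; origin at the centre of its underside, z up
- orange_jar: closed glass sample jar whose lid is orange, standing on the bench; leave alone; 55 mm tall, body diameter 50 mm, lid diameter 54 mm (the top 14 mm); about 110 g, loose; origin at the centre of its underside, z up
- rack: grey plastic jar rack fixed to the bench, 100 x 300 x 20 mm, with three round places 59 mm in diameter and 10 mm deep in a row along its y axis at -95, 0 and +95 mm; any one of them is empty; origin at the centre of its underside, z up
- yellow_jar: closed glass sample jar whose lid is yellow, standing in a place of the rack, 10 mm above the bench; leave alone; 55 mm tall, body diameter 50 mm, lid diameter 54 mm (the top 14 mm); about 110 g, loose; origin at the centre of its underside, z up
- green_jar: closed glass sample jar whose lid is green, standing in a place of the rack, 10 mm above the bench; leave alone; 55 mm tall, body diameter 50 mm, lid diameter 54 mm (the top 14 mm); about 110 g, loose; origin at the centre of its underside, z up
- empty_place (a point): centre of the mouth of the rack's empty place, level with the rack's top face (20 mm above the bench); a brown cork disc lies at the bottom of the place, 10 mm lower
Not all that is in view belongs to the job. Several things look just like the part that bears record: the one meant starts farthest to the robot's left.

How it is judged:
By the outcome, as a careful person would: the job done as asked, in the order asked, and still so for the second after the job is handed in, with the robot touching nothing.
It also fails if it takes over 59 s, if anything falls off the work surface, if the arm or the gripper's body presses on something with over 40 N, if the wrist force passes 120 N, or if a joint passes its speed limit or range.

## Working session

There is one attempt and no reset: what is moved stays moved. The work goes in short steps, Python scripts to look and compute and a tool call to move; the robot and the scene stay as the last step left them, time stands still between calls to the robot, and variables do not carry over. Pictures are saved under pics/ and viewed, at most 10 in all, crops included, and the job is handed in when it is done.

Besides the shell and the picture viewer there is one more tool, called after "Emit:" in YAML: its name, and indented under it one key for each argument. send_rows: Moves the arm, as the interface text tells. Scaled input: -1 to 1 covers 0.2 m each way for a shift and 60 degrees each way for a turn. Its arguments: {"type":"object","properties":{"plan":{"type":"array"},"force":{"type":"number"}},"required":["plan"]}

```bash
mkdir -p pics && python3 - <<'E'
from plant import telemetry, viewer
import cv2, numpy as np
s=telemetry.read_state(); print({k:np.round(v,3) for k,v in s.items()})
for n in("top","scene"):
    p,d=viewer.read_camera(n); cv2.imwrite(f"pics/{n}0.png",p); np.savez(f"{n}0.npz",p=p,d=d)
    c=viewer.calibration(n); print(n,{k:np.round(v,3).tolist() for k,v in c.items()})
E
```

```text
{'t': np.float64(0.0), 'q': array([-1.356,  0.131,  1.489, -0.   ,  1.523, -0.085]), 'dq': array([ 0.   , -0.   , -0.001, -0.   ,  0.   , -0.001]), 'joint_torque': array([-1.0000e-03, -5.5986e+01, -4.9175e+01,  7.7000e-02,  3.6000e-02,
       -0.0000e+00]), 'tool_pos': array([ 0.177, -0.573,  0.236]), 'orientation': array([-3.104, -0.469,  0.   ]), 'force': array([-0.529,  0.881,  0.431]), 'wrist_torque': array([-0.025, -0.002, -0.032]), 'gripper_force': np.float64(0.0), 'opening': np.float64(0.093)}
top {'camera_matrix': [[412.856, 0.0, 249.359], [0.0, 412.856, 192.919], [0.0, 0.0, 1.0]], 'dist_coeffs': [-0.134, 0.0, 0.0, 0.0, 0.0], 'extrinsics': [[-0.004, 0.984, -0.176, 0.354], [-1.0, -0.005, -0.004, -0.02], [-0.005, 0.176, 0.984, 0.95], [0.0, 0.0, 0.0, 1.0]]}
scene {'camera_matrix': [[368.074, 0.0, 247.276], [0.0, 368.074, 194.626], [0.0, 0.0, 1.0]], 'dist_coeffs': [-0.087, 0.0, 0.0, 0.0, 0.0], 'extrinsics': [[0.708, -0.387, 0.591, 0.987], [0.706, 0.395, -0.588, -0.501], [-0.006, 0.834, 0.552, 0.499], [0.0, 0.0, 0.0, 1.0]]}
```

View pics/top0.png

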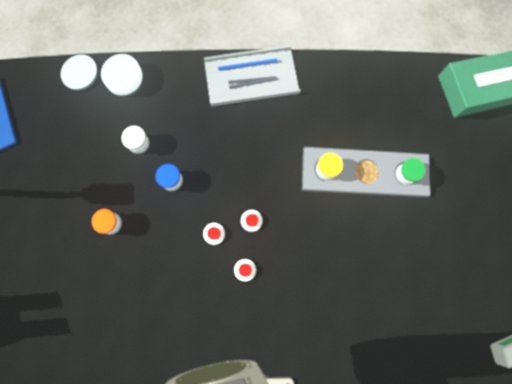

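View pics/scene0.png

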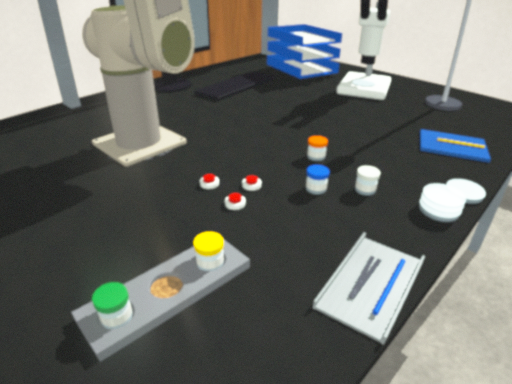

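The top view shows three red buttons, at (214,234), (252,221) and (245,270). Image left is world +y, the robot's left, so the one at (214,234) should be the button meant. The blue lid is at (168,177), white at (135,138), orange at (105,221), yellow at (330,165), green at (412,170), and the cork of the empty place is at (368,172). Next I measure them in both views.

```bash
cat > h.py <<'E'
import cv2, numpy as np
from plant import viewer
def cast(n,uv,z):
    c=viewer.calibration(n); T=np.array(c["extrinsics"])
    x,y=cv2.undistortPoints(np.array([[uv]],float),np.array(c["camera_matrix"]),np.array(c["dist_coeffs"]))[0,0]
    r=T[:3,:3]@[x,-y,-1]; o=T[:3,3]
    return o+r*(z-o[2])/r[2]
def blobs(p,lo,hi,amin):
    m=cv2.inRange(cv2.cvtColor(p,cv2.COLOR_BGR2HSV),lo,hi)
    if lo[0]==0 and hi[0]<9: m|=cv2.inRange(cv2.cvtColor(p,cv2.COLOR_BGR2HSV),(172,lo[1],lo[2]),(180,255,255))
    n,_,st,ce=cv2.connectedComponentsWithStats(m)
    return [(ce[i],st[i,4],st[i,2:4]) for i in range(1,n) if st[i,4]>=amin]
E
python3 - <<'E'
from h import *
C={"red":((0,150,100),(6,255,255),.022),"orange":((8,180,150),(17,255,255),.055),"yellow":((24,180,120),(33,255,255),.065),
"green":((55,150,60),(75,255,255),.065),"blue":((105,180,80),(120,255,255),.055),"cork":((8,60,80),(20,179,255),.010)}
for n in("top","scene"):
    p=np.load(n+"0.npz")["p"]
    for k,(lo,hi,z) in C.items():
        for ce,a,wh in blobs(p,lo,hi,50):
            P=cast(n,ce,z)
            if .2<P[0]<.85 and abs(P[1])<.6: print(n,k,ce.round(1),a,wh,P.round(4))
# rack by grey outline in top view
p=np.load("top0.npz")["p"]; g=p[130:210,290:445]
m=((g.min(2)>85)|(cv2.cvtColor(g,cv2.COLOR_BGR2HSV)[...,1]>120)&(g.max(2)>85)).astype(np.uint8)
c=max(cv2.findContours(m,0,2)[0],key=cv2.contourArea)
b=cv2.boxPoints(cv2.minAreaRect(c))+[290,130]
w=np.array([cast("top",q,.02) for q in b]); print("rack",w.round(3).tolist(),w.mean(0).round(4))
cv2.imwrite("pics/crop.png",cv2.resize(p[120:300,80:300],None,fx=3,fy=3,interpolation=2))
E
```

```text
top red [251.6 219.9] 100 [12 11] [ 0.4579 -0.021   0.022 ]
top red [213.6 233.1] 102 [12 11] [0.4285 0.0647 0.022 ]
top red [245.  269.8] 103 [11 11] [ 0.3466 -0.0059  0.022 ]
top orange [103.5 220.2] 111 [24 25] [0.4541 0.3078 0.055 ]
top green [412.9 169.3] 359 [21 22] [ 0.5642 -0.3841  0.065 ]
top blue [167.3 174.9] 406 [23 22] [0.5558 0.1668 0.055 ]
top cork [366.1 171.7] 395 [23 24] [ 0.5715 -0.2917  0.01  ]
top cork [103.4 220.9] 114 [27 28] [0.4576 0.3242 0.01  ]
scene red [208.5 176.9] 87 [12  9] [ 0.349  -0.0045  0.022 ]
scene red [251.3 178.5] 87 [12  9] [0.4321 0.0655 0.022 ]
scene red [234.5 196.7] 109 [12 11] [ 0.4613 -0.0203  0.022 ]
scene orange [317.3 140.9] 133 [20 12] [0.4596 0.303  0.055 ]
scene yellow [207.9 242.4] 599 [30 25] [ 0.5815 -0.1982  0.065 ]
scene green [109.5 296.5] 811 [36 30] [ 0.571  -0.3868  0.065 ]
scene blue [451.6 145.8] 982 [69 32] [0.7471 0.5506 0.055 ]
scene blue [317.7 171.1] 269 [23 15] [0.561  0.1638 0.055 ]
scene cork [317.2 141.2] 63 [22 14] [0.407  0.3828 0.01  ]
scene cork [165.8 286.6] 548 [33 22] [ 0.5682 -0.2888  0.01  ]
rack [[0.526, -0.132, 0.02], [0.633, -0.141, 0.02], [0.617, -0.455, 0.02], [0.507, -0.439, 0.02]] [ 0.5705 -0.2915  0.02  ]
```

View pics/crop.png

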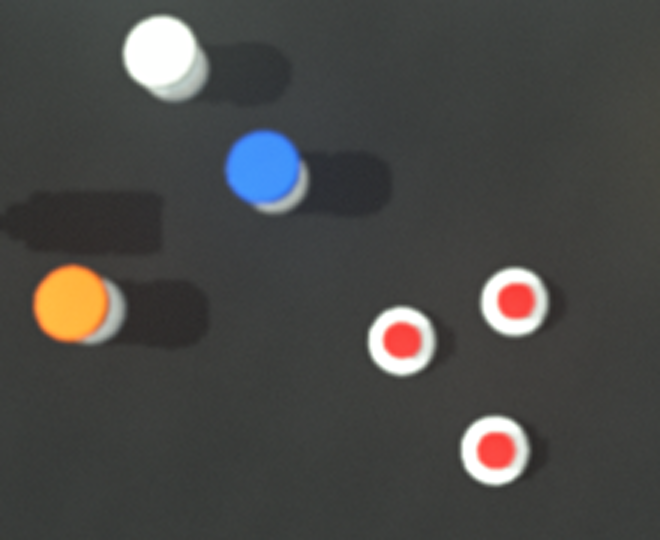

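The buttons are at top pixels (214,233), (252,220) and (245,270), with y = +0.065, -0.021 and -0.006. The crop confirms that the leftmost, at crop (402,340), has the largest y, so it is the record button, at about (0.430, 0.065). The two views agree within 4 mm. The blue lid is at (0.558, 0.165) and the empty place at (0.571, -0.291), which also matches the rack centre. I'll move with the fingers shut and high.

Emit:
send_rows:
  plan:
    - [[1, 0.05, 0.05, 0, 0], [1, 0.15, 0.15, 0, 0], [1, 0.28, 0.28, 0, 0], [1, 0.42, 0.42, 0, 0], [1, 0.56, 0.56, 0, 0], [1, 0.7, 0.7, 0, 0], [1, 0.84, 0.84, 0, 0], [1, 0.94, 0.94, 0, 0], [1, 1, 1, 0, 0]]
  force: 20

```text
t: 0.85
tool_pos: [0.3795, -0.3697, 0.2373]
orientation: [-3.105, -0.473, -0.001]
force: [-0.3, -0.5, -0.3]
opening: 0.038
gripper_force: 0.0
```

Emit:
send_rows:
  plan:
    - [[1, 0.01, 0.08, 0, 0], [1, 0.05, 0.2, 0, 0], [1, 0.1, 0.35, 0, 0], [1, 0.13, 0.5, 0, 0], [1, 0.17, 0.65, 0, 0], [1, 0.2, 0.8, 0, 0], [1, 0.24, 0.94, 0, 0], [1, 0.26, 1, 0, 0]]

```text
t: 1.52
tool_pos: [0.4295, -0.1694, 0.2372]
orientation: [-3.104, -0.472, -0.001]
force: [-0.1, -0.3, -0.0]
opening: 0.0004
gripper_force: 0.0
```

Emit:
send_rows:
  plan:
    - [[1, 0, 0.08, 0, 0], [1, 0, 0.2, -0.05, 0], [1, 0, 0.35, -0.15, 0], [1, 0, 0.5, -0.25, 0], [1, 0, 0.65, -0.35, 0], [1, 0, 0.8, -0.4, 0], [1, 0, 0.94, -0.45, 0], [1, 0, 1, -0.5, 0], [1, 0, 1, -0.5, 0], [1, 0, 1, -0.5, 0], [1, 0, 1, -0.5, 0]]

```text
t: 2.43
tool_pos: [0.4293, 0.0265, 0.1379]
orientation: [3.106, 0.47, 0.0]
force: [-0.7, -0.4, -0.7]
opening: 0.0004
gripper_force: 0.0
```

```bash
python3 - <<'E'
from h import *
from plant import telemetry
from scipy.spatial.transform import Rotation as R
s=telemetry.read_state(); p,d=viewer.read_camera("wrist"); c=viewer.calibration("wrist")
T=np.eye(4);T[:3,:3]=R.from_rotvec(s["orientation"]).as_matrix();T[:3,3]=s["tool_pos"]
T=T@np.array(c["hand_eye"]); cv2.imwrite("pics/w1.png",p)
c=dict(c,extrinsics=T); viewer.calibration=lambda n:c
for k,lo,hi,z in(("red",(0,150,90),(6,255,255),.022),("blue",(105,150,80),(120,255,255),.055)):
    for ce,a,wh in blobs(p,lo,hi,100): print(k,ce.round(1),a,wh,cast("wrist",ce,z).round(4))
E
```

```text
red [312.  176.7] 880 [35 34] [ 0.4632 -0.0176  0.022 ]
red [214.1 179.9] 855 [33 34] [0.4339 0.0668 0.022 ]
blue [133.3  14.5] 411 [63 25] [0.5399 0.1511 0.055 ]
```

View pics/w1.png

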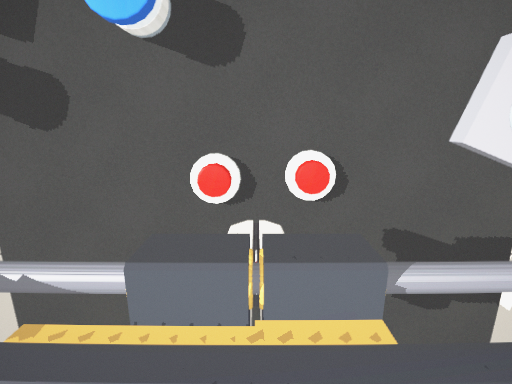

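The wrist view shows two buttons, at (214,180) and (312,177), with the third hidden behind the fingers. The left one measures (0.434, 0.067), so the mean of the three views is (0.4315, 0.066). I move over it and down to about 7 mm above.

Emit:
send_rows:
  plan:
    - [[1, 0.01, 0.05, 0, 0], [1, 0.01, 0.13, 0, 0], [1, 0.01, 0.195, 0, 0], [1, 0.01, 0.195, -0.05, 0], [1, 0.01, 0.195, -0.15, 0], [1, 0.01, 0.195, -0.27, 0], [1, 0.01, 0.195, -0.38, 0], [1, 0.01, 0.195, -0.43, 0], [1, 0.01, 0.195, -0.45, 0], [1, 0.01, 0.195, -0.45, 0], [1, 0.01, 0.195, -0.45, 0]]

```text
t: 3.4
tool_pos: [0.4319, 0.0656, 0.0483]
orientation: [3.106, 0.469, 0.002]
force: [1.4, -0.7, 0.6]
opening: 0.0006
gripper_force: 0.0
```

Emit:
send_rows:
  plan:
    - [[1, 0, 0, -0.01, 0], [1, 0, 0, -0.02, 0], [1, 0, 0, -0.03, 0], [1, 0, 0, -0.04, 0], [1, 0, 0, -0.05, 0], [1, 0, 0, -0.055, 0], [1, 0, 0, -0.055, 0], [1, 0, 0, -0.055, 0]]

```text
t: 4.07
tool_pos: [0.4318, 0.0658, 0.0368]
orientation: [3.106, 0.469, 0.002]
force: [1.7, 0.3, 2.9]
opening: 0.0004
gripper_force: 1.5
```

Emit:
send_rows:
  plan:
    - [[1, 0, 0, -0.005, 0], [1, 0, 0, -0.01, 0], [1, 0, 0, -0.013, 0], [1, 0, 0, -0.013, 0], [1, 0, 0, -0.013, 0], [1, 0, 0, -0.013, 0]]

```text
t: 4.57
tool_pos: [0.4319, 0.0658, 0.0349]
orientation: [3.106, 0.469, 0.002]
force: [-2.5, 0.0, 13.1]
opening: 0.0005
gripper_force: 6.6
```

13 N with the tips at 15.9 mm means the button is on its stop, fully pressed. I lift and look at the blue jar from closer up.

Emit:
send_rows:
  plan:
    - [[1, 0, 0, 0.02, 0], [1, 0, 0, 0.06, 0], [1, 0, 0, 0.16, 0], [1, 0, 0, 0.3, 0], [1, 0, 0, 0.46, 0], [1, 0, 0, 0.6, 0], [1, 0.03, 0.03, 0.7, 0], [1, 0.1, 0.1, 0.75, 0], [1, 0.17, 0.2, 0.75, 0], [1, 0.22, 0.3, 0.75, 0], [1, 0.25, 0.4, 0.75, 0], [1, 0.25, 0.45, 0.75, 0], [1, 0.25, 0.45, 0.75, 0], [1, 0.25, 0.45, 0.75, 0], [1, 0.25, 0.45, 0.75, 0]]

```text
t: 5.82
tool_pos: [0.4805, 0.155, 0.1835]
orientation: [3.106, 0.469, -0.002]
force: [0.3, -0.4, 0.7]
opening: 0.0007
gripper_force: 0.0
```

```bash
python3 - <<'E'
from h import *
from plant import telemetry
from scipy.spatial.transform import Rotation as R
s=telemetry.read_state(); p,d=viewer.read_camera("wrist"); c=viewer.calibration("wrist")
T=np.eye(4);T[:3,:3]=R.from_rotvec(s["orientation"]).as_matrix();T[:3,3]=s["tool_pos"]
T=T@np.array(c["hand_eye"]); cv2.imwrite("pics/w2.png",p)
c=dict(c,extrinsics=T); viewer.calibration=lambda n:c
print(s["t"],s["tool_pos"],s["force"])
for k,lo,hi,z in(("red",(0,150,90),(6,255,255),.022),("blue",(100,120,80),(120,255,255),.055)):
    for ce,a,wh in blobs(p,lo,hi,100): print(k,ce.round(1),a,wh,cast("wrist",ce,z).round(4))
E
```

```text
5.8167 [0.4805328  0.15496577 0.18350196] [ 0.33155918 -0.38983689  0.74753875]
red [393.8 243.5] 579 [29 26] [ 0.464  -0.0158  0.022 ]
```

View pics/w2.png

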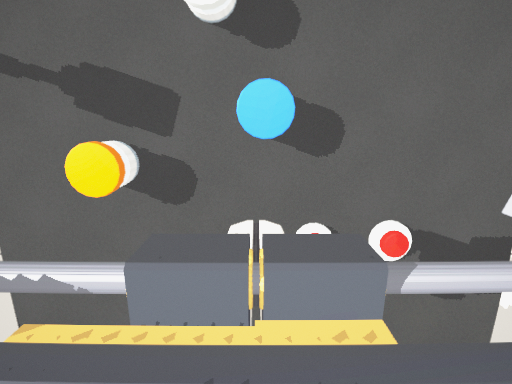

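The blue lid is whole in the wrist view at about (265,108). It is bright, with a hue just outside my mask. Orange is at (95,169) and white at (210,5). I widen the mask and cast again.

```bash
python3 - <<'E'
from h import *
from plant import telemetry
from scipy.spatial.transform import Rotation as R
s=telemetry.read_state(); p=cv2.imread("pics/w2.png"); c=viewer.calibration("wrist")
T=np.eye(4);T[:3,:3]=R.from_rotvec(s["orientation"]).as_matrix();T[:3,3]=s["tool_pos"]
T=T@np.array(c["hand_eye"]); c=dict(c,extrinsics=T); viewer.calibration=lambda n:c
for ce,a,wh in blobs(p,(90,120,80),(120,255,255),300):
    e=cast("wrist",ce+[wh[0]/2,0],.055)-cast("wrist",ce-[wh[0]/2,0],.055)
    print(ce,a,wh,cast("wrist",ce,.055).round(4),"dia",np.linalg.norm(e))
E
```

```text
[265.31918625 108.14661522] 2851 [60 61] [0.5599 0.1693 0.055 ] dia 0.05434232968940289
```

Diameter 54 mm, as it should be. The lid centre is (0.559, 0.167). I move over it, down to 2.5 cm above, and hold.

Emit:
send_rows:
  plan:
    - [[1, 0.04, 0, 0, 0], [1, 0.12, 0.02, 0, 0], [1, 0.22, 0.04, 0, 0], [1, 0.32, 0.06, 0, 0], [1, 0.38, 0.06, 0, 0], [1, 0.39, 0.06, -0.03, 0], [1, 0.39, 0.06, -0.1, 0], [1, 0.39, 0.06, -0.18, 0], [1, 0.39, 0.06, -0.26, 0], [1, 0.39, 0.06, -0.33, 0], [1, 0.39, 0.06, -0.38, 0], [1, 0.39, 0.06, -0.41, 0], [1, 0.39, 0.06, -0.42, 0], [1, 0.39, 0.06, -0.42, 0], [1, 0.39, 0.06, -0.42, 0], [1, 0.39, 0.06, -0.42, 0]]

```text
t: 7.2
tool_pos: [0.56, 0.1679, 0.101]
orientation: [-3.106, -0.469, -0.003]
force: [0.3, -0.4, 0.1]
opening: 0.0005
gripper_force: 0.0
```

Emit:
send_rows:
  plan:
    - [[1, 0, 0, 0, 0], [1, 0, 0, 0, 0], [1, 0, 0, 0, 0], [1, 0, 0, 0, 0], [1, 0, 0, 0, 0], [1, 0, 0, 0, 0], [1, 0, 0, 0, 0], [1, 0, 0, 0, 0], [1, 0, 0, 0, 0], [1, 0, 0, 0, 0], [1, 0, 0, 0, 0], [1, 0, 0, 0, 0], [1, 0, 0, 0, 0], [1, 0, 0, 0, 0], [1, 0, 0, 0, 0], [1, 0, 0, 0, 0], [1, 0, 0, 0, 0], [1, 0, 0, 0, 0], [1, 0, 0, 0, 0], [1, 0, 0, 0, 0]]

```text
t: 8.87
tool_pos: [0.5592, 0.1678, 0.0998]
orientation: [3.106, 0.469, -0.0]
force: [0.3, -0.2, -0.2]
opening: 0.0005
gripper_force: 0.0
```

Emit:
send_rows:
  plan:
    - [[1, 0, 0, 0, 0], [1, 0, 0, 0, 0], [1, 0, 0, 0, 0], [1, 0, 0, 0, 0], [1, 0, 0, 0, 0]]

```text
t: 9.28
tool_pos: [0.5592, 0.1678, 0.0999]
orientation: [-3.106, -0.469, -0.0]
force: [-0.6, 0.8, -0.7]
opening: 0.0
gripper_force: 0.0
```

Held for about 2.1 s over the lid. I raise the hand and go round the yellow jar with x offset toward the base.

Emit:
send_rows:
  plan:
    - [[1, 0, 0, 0.05, 0], [1, 0, 0, 0.15, 0], [1, 0, 0, 0.3, 0], [1, 0, 0, 0.45, 0], [1, 0, 0, 0.6, 0], [1, -0.05, -0.06, 0.68, 0], [1, -0.12, -0.2, 0.7, 0], [1, -0.2, -0.35, 0.7, 0], [1, -0.28, -0.5, 0.7, 0], [1, -0.36, -0.65, 0.7, 0], [1, -0.42, -0.8, 0.7, 0], [1, -0.45, -0.93, 0.7, 0], [1, -0.45, -1, 0.7, 0]]

```text
t: 10.37
tool_pos: [0.4682, -0.0346, 0.241]
orientation: [3.105, 0.467, 0.002]
force: [0.4, 1.1, 1.0]
opening: 0.0003
gripper_force: 0.0
```

Emit:
send_rows:
  plan:
    - [[1, 0, -0.1, 0, 0], [1, 0, -0.25, 0, 0], [1, 0, -0.4, 0, 0], [1, 0, -0.55, 0, 0], [1, 0, -0.7, 0, 0], [1, 0, -0.85, 0, 0], [1, 0, -0.96, 0, 0], [1, 0, -1, 0, 0]]

```text
t: 11.03
tool_pos: [0.4688, -0.2352, 0.2406]
orientation: [3.106, 0.465, 0.0]
force: [0.5, 0.5, 0.1]
opening: 0.0004
gripper_force: 0.0
```

Emit:
send_rows:
  plan:
    - [[1, 0, -0.06, 0, 0], [1, 0, -0.16, 0, 0], [1, 0, -0.25, -0.1, 0], [1, 0, -0.29, -0.2, 0], [1, 0, -0.29, -0.25, 0], [1, 0, -0.29, -0.25, 0], [1, 0, -0.29, -0.25, 0], [1, 0, -0.29, -0.25, 0], [1, 0, -0.29, -0.25, 0]]

```text
t: 11.78
tool_pos: [0.4701, -0.2899, 0.1915]
orientation: [3.105, 0.471, 0.003]
force: [-0.4, 0.4, -0.1]
opening: 0.0001
gripper_force: 0.0
```

```bash
python3 - <<'E'
from h import *
from plant import telemetry
from scipy.spatial.transform import Rotation as R
s=telemetry.read_state(); p,d=viewer.read_camera("wrist"); c=viewer.calibration("wrist")
T=np.eye(4);T[:3,:3]=R.from_rotvec(s["orientation"]).as_matrix();T[:3,3]=s["tool_pos"]
T=T@np.array(c["hand_eye"]); cv2.imwrite("pics/w3.png",p)
c=dict(c,extrinsics=T); viewer.calibration=lambda n:c
print(s["t"],s["tool_pos"],s["dq"].round(3) if hasattr(s["dq"],"round") else s["dq"])
for k,lo,hi,z in(("cork",(8,60,80),(22,200,255),.01),("yellow",(22,120,80),(35,255,255),.065),("green",(50,120,60),(85,255,255),.065)):
    for ce,a,wh in blobs(p[:230],lo,hi,400): print(k,ce.round(1),a,wh,cast("wrist",ce,z).round(4))
E
```

```text
11.7833 [ 0.47008391 -0.28991513  0.19147923] [-0.003 -0.002 -0.001  0.    -0.003 -0.002]
cork [276.3  89.2] 1396 [39 56] [ 0.5744 -0.2817  0.01  ]
yellow [188.3  45. ] 3298 [63 67] [ 0.5798 -0.1961  0.065 ]
green [383.8 123.6] 2829 [61 60] [ 0.569  -0.3829  0.065 ]
```

View pics/w3.png

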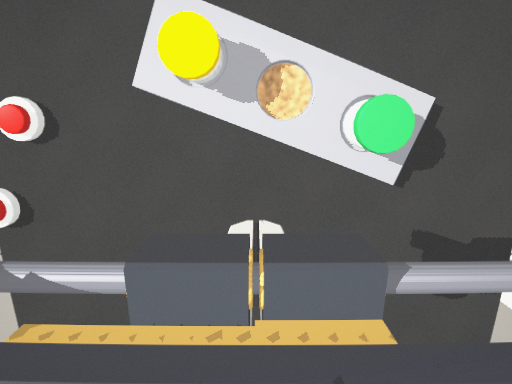

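The empty place is between yellow and green, centred at about (285,90), with its cork half in shadow. The midpoint of the two neighbouring lids is (0.574, -0.2895), which agrees with the earlier (0.571, -0.291), so I use (0.572, -0.290). I move over it, down to 2.5 cm above the mouth, and hold.

Emit:
send_rows:
  plan:
    - [[1, 0.04, 0, 0, 0], [1, 0.12, 0, 0, 0], [1, 0.24, 0, 0, 0], [1, 0.36, 0, 0, 0], [1, 0.46, 0, 0, 0], [1, 0.51, 0, 0, 0], [1, 0.51, 0, -0.04, 0], [1, 0.51, 0, -0.12, 0], [1, 0.51, 0, -0.22, 0], [1, 0.51, 0, -0.33, 0], [1, 0.51, 0, -0.44, 0], [1, 0.51, 0, -0.54, 0], [1, 0.51, 0, -0.6, 0], [1, 0.51, 0, -0.63, 0], [1, 0.51, 0, -0.64, 0], [1, 0.51, 0, -0.64, 0], [1, 0.51, 0, -0.64, 0]]

```text
t: 13.25
tool_pos: [0.572, -0.2907, 0.0633]
orientation: [3.105, 0.469, 0.002]
force: [0.2, -0.4, 0.9]
opening: 0.0007
gripper_force: 0.0
```

Emit:
send_rows:
  plan:
    - [[1, 0, 0, 0, 0], [1, 0, 0, 0, 0], [1, 0, 0, 0, 0], [1, 0, 0, 0, 0], [1, 0, 0, 0, 0], [1, 0, 0, 0, 0], [1, 0, 0, 0, 0], [1, 0, 0, 0, 0], [1, 0, 0, 0, 0], [1, 0, 0, 0, 0], [1, 0, 0, 0, 0], [1, 0, 0, 0, 0], [1, 0, 0, 0, 0], [1, 0, 0, 0, 0], [1, 0, 0, 0, 0], [1, 0, 0, 0, 0], [1, 0, 0, 0, 0], [1, 0, 0, 0, 0], [1, 0, 0, 0, 0], [1, 0, 0, 0, 0]]

```text
t: 14.92
tool_pos: [0.5712, -0.2902, 0.0618]
orientation: [-3.106, -0.469, -0.0]
force: [-0.5, 0.1, -0.5]
opening: 0.0001
gripper_force: 0.0
```

Emit:
send_rows:
  plan:
    - [[1, 0, 0, 0, 0], [1, 0, 0, 0, 0], [1, 0, 0, 0, 0], [1, 0, 0, 0, 0], [1, 0, 0, 0, 0], [1, 0, 0, 0, 0]]

```text
t: 15.42
tool_pos: [0.5712, -0.2902, 0.0618]
orientation: [-3.106, -0.469, 0.0]
force: [0.4, 1.0, -0.7]
opening: 0.0007
gripper_force: 0.0
```

Emit:
send_rows:
  plan:
    - [[1, 0, 0, 0.04, 0], [1, 0, 0, 0.12, 0], [1, 0, 0, 0.24, 0], [1, 0, 0, 0.38, 0], [1, 0, 0, 0.52, 0], [1, 0, 0, 0.66, 0], [1, 0, 0, 0.8, 0], [1, 0, 0, 0.92, 0], [1, 0, 0, 1, 0]]

```text
t: 16.17
tool_pos: [0.572, -0.2907, 0.2663]
orientation: [3.104, 0.469, 0.005]
force: [0.3, -0.6, -0.5]
opening: 0.0002
gripper_force: 0.0
```

Emit:
send_rows:
  plan:
    - [[1, 0, 0, 0.06, 0], [1, 0, 0, 0.16, 0], [1, 0, 0, 0.28, 0], [1, 0, 0, 0.36, 0], [1, 0, 0, 0.4, 0], [1, 0, 0, 0.4, 0], [1, 0, 0, 0.4, 0], [1, 0, 0, 0.4, 0], [1, 0, 0, 0.4, 0], [1, 0, 0, 0.4, 0]]

```text
t: 17.0
tool_pos: [0.5708, -0.29, 0.3402]
orientation: [-3.105, -0.469, 0.003]
force: [0.5, 0.7, 0.4]
opening: 0.0004
gripper_force: 0.0
```

```bash
python3 - <<'E'
from h import *
p,d=viewer.read_camera("top"); cv2.imwrite("pics/top1.png",p)
E
```

```text
(no output)
```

View pics/top1.png

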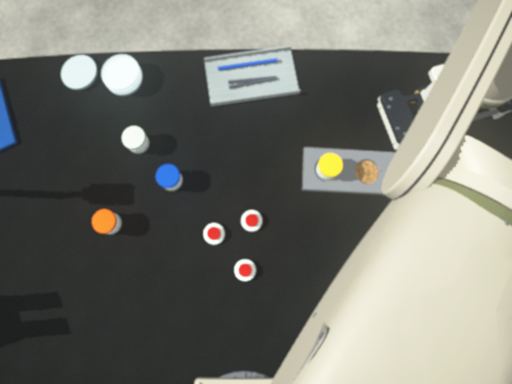

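The top view shows the visible jars, rack and buttons where they started: blue (168,177), white (135,138), orange (105,221), yellow (330,165). The arm hides green, but no force was felt near the rack. The hand is at z = 0.34 and still.

```bash
python3 -c "
from plant import order
print(order.close_job())"
```

```text
the job is handed in; nothing more can be done
None
```

Job handed in: I pressed the leftmost red button fully, then pointed 2–3 cm above the blue lid and the empty rack place for about 2 s each; no contact force was felt apart from the button press, and the hand finished raised to 0.34 m at 17 s.

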